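# Clamp a rail in the drilling jig by feel of the cam lever

## Robot

A 6-joint arm with a two-finger parallel gripper is mounted at the origin on the work surface. World frame = base frame: x ahead of the robot, y to its left, z up, the work surface at z = 0. Lengths are in m, angles in rad, forces in N, time in s.
With the tool pointing down it reaches from about 0.325 to 0.875 m from the base axis. Payload 4.4 kg.
Tool frame: the origin (TCP) lies at the very end of the fingers, on their centre line; the grasp point (between the pads) lies 19 mm behind it; z points along the fingers, x is the direction in which the jaws open and shut, and the axes are right-handed (so a half turn about z gives the same grasp; the last joint's range is limited). The gripper opens to 85 mm and grips with 20 to 120 N. Pads are 22 mm wide; open, the fingers measure 114 mm over their backs; the gripper's body (76 mm by 85 mm) begins 54 mm behind the grasp point. The pads swing forward as they close: fully open they stand 13 mm farther back than shut.
Start: joints at [-1.421, 0.207, 1.542, -0, 1.393, -0.15], TCP at [0.17, -0.549, 0.231] pointing down, gripper open.
Joint ranges: [-2.73, 2.73], [-0.86, 2.22], [0.23, 2.46], [-1.11, 4.25], [0.08, 2.63], [-2.82, 2.82]. Speed limits (rad/s): [2.79, 2.79, 3.14, 3.14, 3.14, 3.14].

## Interface

Orientations are given as a unit quaternion [x, y, z, w].
In Python, from cell import bot, cams gives the robot as it stands.
- The arm moves only by the tool servo_tool, never from a script. Its argument "rows" is a list of rows, each an object of numbers: "dx", "dy", "dz": the shift along the tool's x, y, z in mm; "spin": the turn about the tool's z in degrees. In form: [{"dx": .., "dy": .., "dz": .., "spin": ..}, ...]. A call has 1 to 12 rows; each row shifts and turns the commanded pose from where the row before left it, along the tool's axes as they then stand; what a row does not reach is not made up. A row lasts 1/10 s, in which the tool goes at most 50 mm and 8.59 degrees, less where a joint would pass 70% of its speed; a pose out of reach is approached as far as the arm can. A call is refused whole if a number of a shift passes 50 or a number of a turn 8.59, either way. A call with a gripper value outside its range is refused whole. "grip" is the finger opening in mm, from 0 to 85.4, set as the call begins (left out, the last holds). The fingers move at their own pace and stop on an object; "force" is the grip in N (left out, the last holds). Time passes only in rows, so rows that do not move let the fingers close. It gives the time, the measured TCP pose, the force and the opening at its end, in the units of the state.
- bot.observe(): the state, without advancing time (a new reading comes with each control period).
- cams.snapshot(name): name is "scene" or "top" or "wrist"; returns a dict with "image" (480x640x3 uint8, red, green, blue), "vfov" (degrees; the focal length in pixels is half the picture's height over the tangent of half this angle, whatever the lens; pixels are square), "cx", "cy" (the principal point, pixels), "dist" ([k1, k2, p1, p2, k3] as OpenCV has them; the pictures are not rectified), "xyz" and "attitude" of the camera in the world. Camera axes: x right, y down, z forward; pixel columns grow to the right and rows downward; lengths in m; the calibration is good to about 2 mm. A picture is of the moment at which its call begins. There is no depth.
- bot.finish_job(): hands the job in, once; it reports no verdict.
The state is a dict: "clock": time; "joints": joint angles; "joint_vel": joint speeds; "joint_efforts": joint torques, N m; "tool_pos": TCP position; "eef_rot": TCP orientation; "wrist_force": force on the tool from outside, world axes, zero at the start; "torque": the same for the moment, N m; "finger_gap": finger opening in m.
Only numpy, scipy, OpenCV 4.12 (cv2) and the standard library are available. Lean on these libraries where they do the work, as an engineer would, in place of code of your own. Each camera call takes 0.05 s, during which the arm holds its last target.

## Task

Stand the loose wooden rail on edge in the plywood drilling jig, between the cam and the rubber-faced fence and roughly centred on the cam, and let go of it. Then swing the cam lever round by its upright handle, feeling for the point where it stops turning easily and stiffens because the cam binds on the rail: leave it snugly clamped there, without forcing the lever so far that the rail is bruised. Leave the other things on the bench alone.

Things in the scene. Friction and masses are not known exactly. Their poses are not given: they have to be found in the camera images.
- jig: Fixed drilling jig on the bench: plywood base 210 x 250 x 12 mm. Origin at bench level; x points to the fence, y along it, z up. The wooden fence (180 mm long, top 42 mm above the bench) is faced with dark rubber that yields 1 mm per 25 N. The fence is screwed on by hand: the rubber's face is somewhere from x = 31 to 44 mm, not known more closely.
- rail_seat (a point): On top of the jig's base (12 mm above the bench) at x = 10 mm, y = 0 in the jig: here the middle of the rail's underside goes, its length along the fence. An end stop, top 38 mm above the bench, begins 97 mm from here along +y; the cam may drag the rail a little towards it, which does no harm.
- lever_pivot (a point): On the vertical axis of the cam lever, 52 mm above the bench (12 mm over the arm's top); in the jig at x = -30 mm, y = 0. The cam is a wooden disc of radius 28 mm, 16 to 32 mm above the bench, its centre 20 mm off this axis: at lever angle q it reaches to x = -2 mm + 20 mm * cos(2.2 - q) in the jig.
- lever (a joint): Lever angle, rad: 0 wide open, 2.1 fully closed, growing counter-clockwise from above; stays where left. Free turning takes 2 to 4 N at the handle, sliding the rail 1 to 2 N more. The rail meets the rubber between 0.55 and 1.3; then the push climbs several N per 0.1 rad. A push of 9 to 15 N along the arc is snug (15 to 30 N on the rail; 12 to 36 is good); over 20 N bruises it (50 N).
- lever_handle (a point): In the lever's upright round handle, 22 mm in diameter, 40 to 92 mm above the bench; this point is on its axis 68 mm above the bench, 110 mm from the pivot axis. The arm is 22 mm wide, its top 40 mm above the bench; at lever angle 0 it points 105 degrees counter-clockwise (from above) from the jig's x, so nearly along +y, and swings through -x.
- rail_center (a point): Centre of the loose rail, a planed wooden block 34 mm thick (its x), 160 mm long (its y), 80 mm tall (its z), about 0.28 kg, standing on edge on the bench. Grip it across the thickness in its upper third, so that the fingers clear the jig (above the jig's base: fence 30 mm, lever arm 28 mm, pivot bolt 32 mm).
- glue: Bystander: white glue bottle, 56 mm in diameter, 150 mm tall; origin under its foot.
- screwdriver: Bystander: screwdriver lying on the bench; origin under its middle.
- offcut: Bystander: plywood offcut 90 x 70 x 18 mm lying on the bench; origin under its middle.
Things that resemble listed ones, but are neither listed nor needed, are in the scene too. What is shaped like the part that bears rail_center but green or turquoise is not meant.

How it is judged:
By the outcome, as a careful person would: the job done as asked, in the order asked, and still so for the second after the job is handed in, with the robot touching nothing.
It also fails if it takes over 69 s, if anything falls off the work surface, if the arm or the gripper's body presses on something with over 40 N, if the wrist force passes 120 N, or if a joint passes its speed limit or range.

## Working session

There is one attempt and no reset: what is moved stays moved. The work goes in short steps, Python scripts to look and compute and a tool call to move; the robot and the scene stay as the last step left them, time stands still between calls to the robot, and variables do not carry over. Pictures are saved under pics/ and viewed, and the job is handed in when it is done.

Besides the shell and the picture viewer there is one more tool, called in YAML: its name, and indented under it one key for each argument. servo_tool: Moves the arm, as the interface text tells. Its arguments: {"type":"object","properties":{"rows":{"type":"array","items":{"type":"object","properties":{"dx":{"type":"number"},"dy":{"type":"number"},"dz":{"type":"number"},"spin":{"type":"number"}}}},"grip":{"type":"number"},"force":{"type":"number"}},"required":["rows"]}

```bash
mkdir -p pics; ls; python3 - <<'E'
from cell import bot,cams
import cv2
print(bot.observe())
for n in ("scene","top","wrist"):
    s=cams.snapshot(n); cv2.imwrite(f"pics/{n}0.png",s["image"][:,:,::-1])
    print(n,{k:v for k,v in s.items() if k!="image"})
E
```

```text
pics
{'clock': 0.0, 'joints': array([-1.42051409e+00,  2.07465737e-01,  1.54295436e+00, -1.65524758e-05,
        1.39349686e+00, -1.50502065e-01]), 'joint_vel': array([ 0.00050117, -0.00061874,  0.00020197, -0.00111741,  0.00105289,
       -0.00068492]), 'joint_efforts': array([ 1.47850213e-03, -3.83029246e+01, -2.91597837e+01, -1.56573092e-04,
        1.04347378e-02,  1.19995713e-05]), 'tool_pos': array([ 0.1702233, -0.5484329,  0.2300996]), 'eef_rot': array([ 0.80506846, -0.59318077, -0.00082744, -0.0008161 ]), 'wrist_force': array([ 0.26228518,  0.17720155, -0.18636387]), 'torque': array([-0.0097588 ,  0.01237525, -0.03114375]), 'finger_gap': 0.08558656586514732}
scene {'vfov': 48.16585835621417, 'cx': 315.45274303220737, 'cy': 234.83750671260364, 'dist': array([0.02183966, 0.        , 0.        , 0.        , 0.        ]), 'xyz': array([ 1.16151932, -0.32769655,  1.29881831]), 'attitude': array([ 0.7746294 ,  0.57915016, -0.15137506, -0.20400973])}
top {'vfov': 44.28940054890193, 'cx': 320.0378904234915, 'cy': 231.35037708596323, 'dist': array([-0.139887,  0.      ,  0.      ,  0.      ,  0.      ]), 'xyz': array([ 0.40325146, -0.11201772,  1.4583007 ]), 'attitude': array([-0.70265206,  0.7105606 , -0.02239576,  0.02970099])}
wrist {'vfov': 62.566194120730856, 'cx': 320.2243156956358, 'cy': 233.5039343894543, 'dist': array([-0.06780501,  0.        ,  0.        ,  0.        ,  0.        ]), 'xyz': array([ 0.23838908, -0.52750505,  0.37269801]), 'attitude': array([ 0.79701496, -0.58731234, -0.084743  ,  0.1124722 ])}
```

View pics/top0.png

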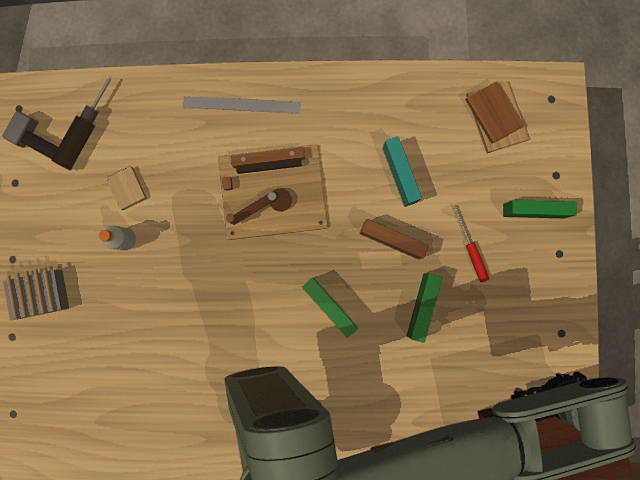

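View pics/scene0.png

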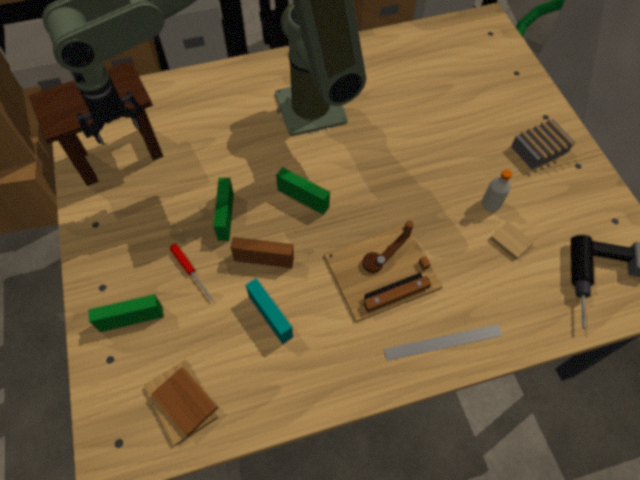

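View pics/wrist0.png

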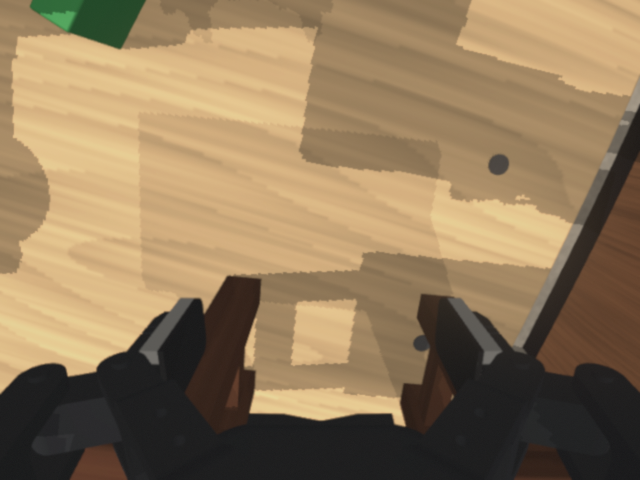

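The top view shows the brown rail around (393,238) and the jig around (273,192). The handle is near (231,217), the pivot near (273,197), and the fence sits along the jig's upper edge, so jig x points up in the image. I'll zoom in on both.

```bash
cat > h.py <<'E'
import numpy as np,cv2
from scipy.spatial.transform import Rotation as R
from cell import bot,cams
def K(s):
    f=240/np.tan(np.radians(s["vfov"])/2); return np.array([[f,0,s["cx"]],[0,f,s["cy"]],[0,0,1]])
def plane(s,uv,z):
    uv=np.array(uv,float).reshape(-1,1,2)
    n=cv2.undistortPoints(uv,K(s),np.array(s["dist"])).reshape(-1,2)
    d=R.from_quat(s["attitude"]).apply(np.c_[n,np.ones(len(n))]); c=np.array(s["xyz"])
    return c+d*((z-c[2])/d[:,2])[:,None]
def proj(s,P):
    r=R.from_quat(s["attitude"]).inv(); c=np.array(s["xyz"])
    return cv2.projectPoints(np.array(P,float).reshape(-1,1,3),r.as_rotvec(),-r.apply(c),K(s),np.array(s["dist"]))[0].reshape(-1,2)
def crop(s,u0,v0,w,h,k,fn):
    c=s["image"][v0:v0+h,u0:u0+w,::-1]; cv2.imwrite(fn,cv2.resize(c,None,fx=k,fy=k,interpolation=cv2.INTER_CUBIC))
E
python3 - <<'E'
from h import *
s=cams.snapshot("top"); crop(s,210,140,125,105,6,"pics/t_jig.png"); crop(s,350,205,100,65,8,"pics/t_rail.png")
s=cams.snapshot("scene"); crop(s,315,215,130,110,6,"pics/s_jig.png"); crop(s,220,225,85,55,9,"pics/s_rail.png")
E
```

```text
(no output)
```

View pics/t_jig.png

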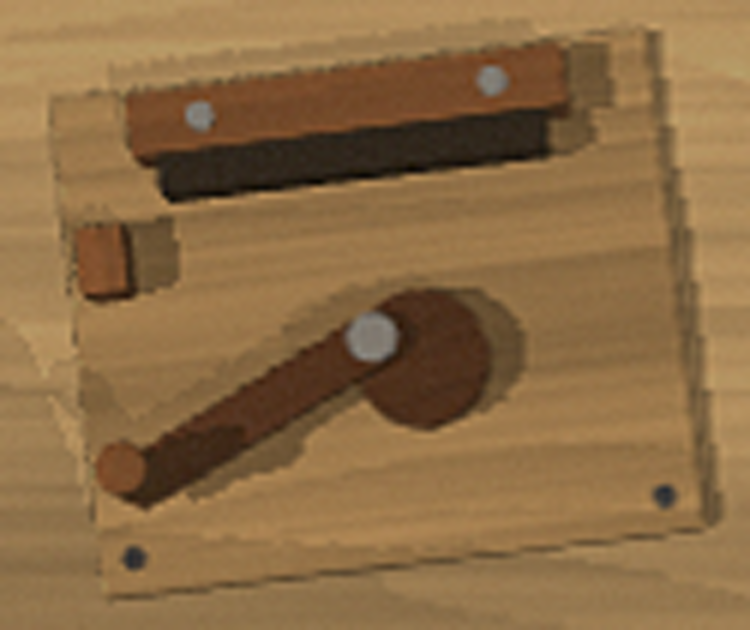

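View pics/t_rail.png

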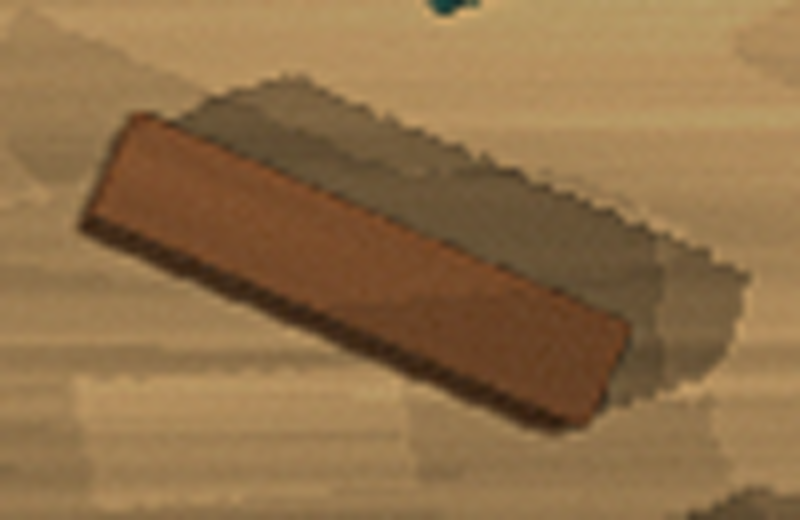

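View pics/s_jig.png

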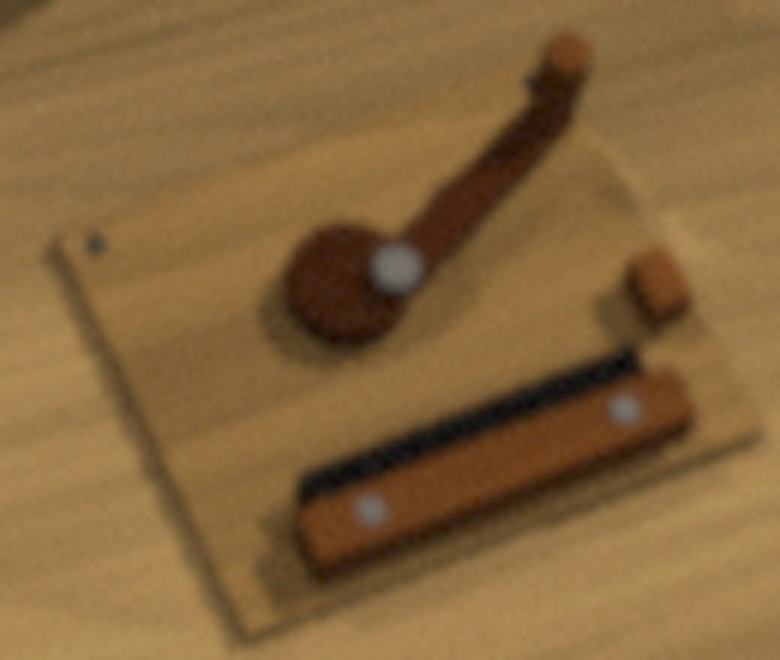

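View pics/s_rail.png

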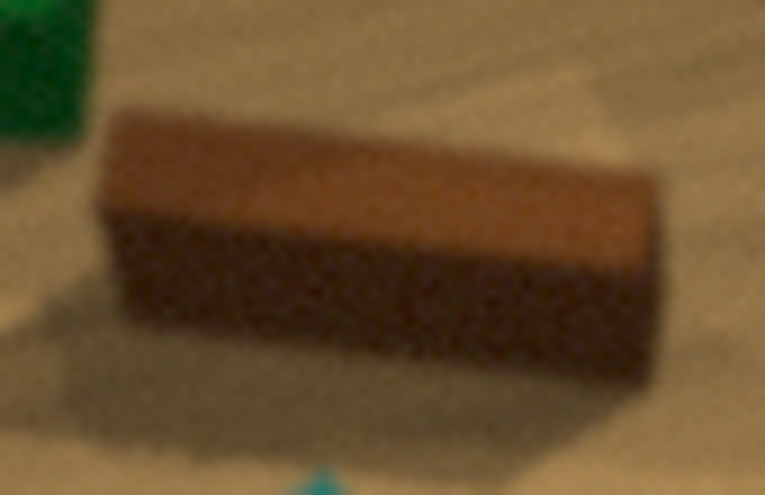

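```bash
python3 - <<'E'
from h import *
np.set_printoptions(precision=4,suppress=True)
s=cams.snapshot("top")
def t(pts,k,o): return (np.array(pts,float)+.5)/k-.5+np.array(o)
jc=t([(52,97),(648,32),(702,522),(105,595)],6,(210,140))
P=plane(s,jc,.012); print("jig",P, [np.linalg.norm(P[i]-P[(i+1)%4]) for i in range(4)]) # TL TR BR BL
x=(P[0]-P[3])+(P[1]-P[2]); y=(P[0]-P[1])+(P[3]-P[2])
print("yaw x",np.degrees(np.arctan2(x[1],x[0])),"from y",np.degrees(np.arctan2(y[1],y[0]))-90, "c",P.mean(0))
piv=plane(s,t([(372,336)],6,(210,140)),.044)[0]; h=plane(s,t([(121,467)],6,(210,140)),.092)[0]
print("piv",piv,"handle",h,np.linalg.norm((h-piv)[:2]),np.degrees(np.arctan2(*(h-piv)[1::-1])))
Fc=plane(s,t([(137,155),(570,107),(126,95),(562,43)],6,(210,140)),.042);print("fence",Fc)
Rb=plane(s,t([(172,200),(548,155)],6,(210,140)),.012);print("rubber foot",Rb)
rc=t([(135,113),(630,322),(590,422),(85,218)],8,(350,205)); Q=plane(s,rc,.08)
print("rail",Q.mean(0),[np.linalg.norm(Q[i]-Q[(i+1)%4]) for i in range(4)]); d=(Q[0]-Q[1])+(Q[3]-Q[2]);print("rail long dir",np.degrees(np.arctan2(d[1],d[0])))
# scene view cross-check
s2=cams.snapshot("scene")
rc2=t([(115,110),(660,178),(645,265),(103,207)],9,(220,225)); Q2=plane(s2,rc2,.08);print("rail sc",Q2.mean(0)); d=(Q2[0]-Q2[1])+(Q2[3]-Q2[2]);print(np.degrees(np.arctan2(d[1],d[0])),[np.linalg.norm(Q2[i]-Q2[(i+1)%4]) for i in range(4)])
print("piv sc",plane(s2,t([(397,266)],6,(315,215)),.044)[0],"handle",plane(s2,t([(567,55)],6,(315,215)),.092)[0])
J=t([(55,240),(240,638),(760,437)],6,(315,215));print("jig sc",plane(s2,J,.012))
o=bot.observe();print(R.from_quat(o["eef_rot"]).as_matrix())
E
```

```text
jig [[ 0.7029  0.1552  0.012 ]
 [ 0.7263 -0.0939  0.012 ]
 [ 0.5217 -0.1139  0.012 ]
 [ 0.4944  0.1321  0.012 ]] [np.float64(0.25014116166094436), np.float64(0.20560532405855433), np.float64(0.24751924620352383), np.float64(0.20969714837501072)]
yaw x 5.952043713069665 from y 5.844854756683887 c [0.6113 0.0199 0.012 ]
piv [0.5959 0.0184 0.044 ] handle [0.5393 0.1124 0.092 ] 0.10970870202974 121.06832790340549
fence [[ 0.672   0.1145  0.042 ]
 [ 0.689  -0.0622  0.042 ]
 [ 0.6969  0.1191  0.042 ]
 [ 0.7155 -0.0592  0.042 ]]
rubber foot [[ 0.6584  0.1045  0.012 ]
 [ 0.675  -0.0519  0.012 ]]
rail [ 0.4871 -0.2729  0.08  ] [np.float64(0.15766898654277628), np.float64(0.031714139582734294), np.float64(0.15955324678415533), np.float64(0.034264277242943314)]
rail long dir 66.83927936886526
rail sc [ 0.4942 -0.2725  0.08  ]
-113.87148374705794 [np.float64(0.15934166445307016), np.float64(0.028314138404317086), np.float64(0.15622301468959082), np.float64(0.03175171159327074)]
piv sc [0.6008 0.0185 0.044 ] handle [0.5463 0.1112 0.092 ]
jig sc [[ 0.5308 -0.1156  0.012 ]
 [ 0.7328 -0.0957  0.012 ]
 [ 0.7093  0.1501  0.012 ]]
[[ 0.2962 -0.9551 -0.0001]
 [-0.9551 -0.2962  0.0006]
 [-0.0006 -0.0001 -1.    ]]
```

servo_tool:
  rows:
    - {"dx": -17,"dy": -38.5}
    - {"dx": -17,"dy": -38.5}
    - {"dx": -17,"dy": -38.5}
    - {"dx": -17,"dy": -38.5}
    - {"dx": -17,"dy": -38.5}
    - {"dx": -17,"dy": -38.5}
    - {"dx": -17,"dy": -38.5}
    - {"dx": -17,"dy": -38.5}
    - {"dx": -17,"dy": -38.5}
    - {"dx": -17,"dy": -38.5}
  grip: 70

```text
validation failed for argument at $.ro...
```

servo_tool:
  rows:
    - {"spin": -8.2}
    - {"spin": -8.2}
    - {"spin": -8.2}
    - {"spin": -8.2}
    - {"spin": -8.2}
    - {"spin": -8.2}
    - {}
    - {}

```text
validation failed for argument at $.ro...
```

```bash
python3 - <<'E'
from h import *
o=bot.observe();print(o["clock"],o["tool_pos"],R.from_quat(o["eef_rot"]).as_matrix())
s=cams.snapshot("wrist"); cv2.imwrite("pics/w1.png",s["image"][:,:,::-1]);print(s["xyz"],s["attitude"])
E
```

```text
0.35 [ 0.17030865 -0.54899462  0.23097215] [[ 2.96244751e-01 -9.55112058e-01 -6.83038299e-05]
 [-9.55111886e-01 -2.96244740e-01  5.82162268e-04]
 [-5.76264852e-04 -1.07224717e-04 -9.99999828e-01]]
[ 0.23843493 -0.52780962  0.373468  ] [ 0.79693786 -0.58739047 -0.08419587  0.11302006]
```

View pics/w1.png

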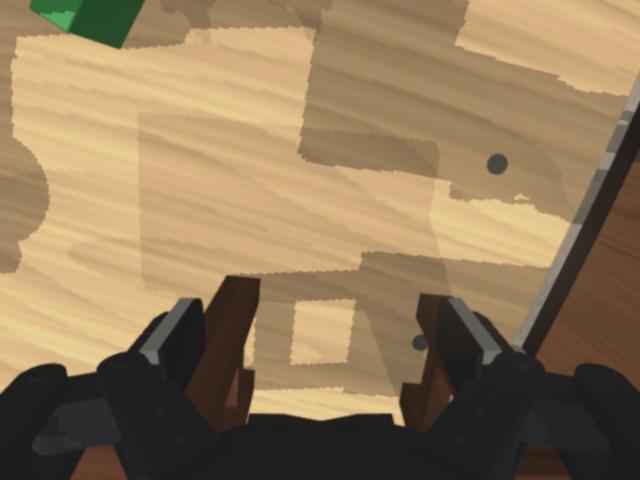

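The calls failed validation, so the arm hasn't moved. I'll try again with all four fields in every row.

servo_tool:
  rows:
    - {"dx": -17,"dy": -38.5,"dz": 0,"spin": 0}
    - {"dx": -17,"dy": -38.5,"dz": 0,"spin": 0}
    - {"dx": -17,"dy": -38.5,"dz": 0,"spin": 0}
    - {"dx": -17,"dy": -38.5,"dz": 0,"spin": 0}
    - {"dx": -17,"dy": -38.5,"dz": 0,"spin": 0}
    - {"dx": -17,"dy": -38.5,"dz": 0,"spin": 0}
    - {"dx": -17,"dy": -38.5,"dz": 0,"spin": 0}
    - {"dx": -17,"dy": -38.5,"dz": 0,"spin": 0}
    - {"dx": -17,"dy": -38.5,"dz": 0,"spin": 0}
    - {"dx": -17,"dy": -38.5,"dz": 0,"spin": 0}
  grip: 70

```text
clock: 1.4
tool_pos: [0.4889, -0.2715, 0.2315]
eef_rot: [0.805, -0.593, 0.0, 0.0]
wrist_force: [-0.1, -0.2, 0.1]
finger_gap: 0.0699
```

servo_tool:
  rows:
    - {"dx": 0,"dy": 0,"dz": 0,"spin": -8.2}
    - {"dx": 0,"dy": 0,"dz": 0,"spin": -8.2}
    - {"dx": 0,"dy": 0,"dz": 0,"spin": -8.2}
    - {"dx": 0,"dy": 0,"dz": 0,"spin": -8.2}
    - {"dx": 0,"dy": 0,"dz": 0,"spin": -8.2}
    - {"dx": 0,"dy": 0,"dz": 0,"spin": -8.2}
    - {"dx": 0,"dy": 0,"dz": 0,"spin": 0}
    - {"dx": 0,"dy": 0,"dz": 0,"spin": 0}

```text
clock: 2.2
tool_pos: [0.4877, -0.2727, 0.2313]
eef_rot: [0.979, -0.206, 0.0, 0.0]
wrist_force: [0.1, 0.7, -0.2]
finger_gap: 0.0702
```

```bash
python3 - <<'E'
from h import *
o=bot.observe();print(o["clock"],o["tool_pos"],R.from_quat(o["eef_rot"]).as_matrix())
s=cams.snapshot("wrist"); cv2.imwrite("pics/w1.png",s["image"][:,:,::-1]);print(s["xyz"],s["attitude"])
t=cams.snapshot("top"); cv2.imwrite("pics/t1.png",t["image"][:,:,::-1])
E
```

```text
2.2 [ 0.4876977  -0.27273934  0.23131044] [[ 9.15427660e-01 -4.02482545e-01  2.01706203e-05]
 [-4.02482544e-01 -9.15427660e-01 -3.16392208e-05]
 [ 3.11989779e-05  2.08450953e-05 -9.99999999e-01]]
[ 0.51670488 -0.20767527  0.37376366] [ 0.96887436 -0.20379506 -0.02943939  0.13741677]
```

View pics/w1.png

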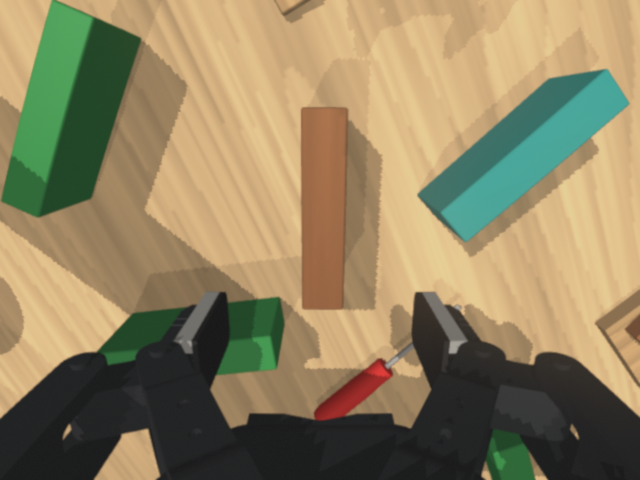

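In the wrist view the rail's top face runs from (303,108)/(348,109) to (303,309)/(343,309).

```bash
python3 - <<'E'
from h import *
np.set_printoptions(precision=4,suppress=True)
s=cams.snapshot("wrist")
im=cv2.cvtColor(s["image"],cv2.COLOR_RGB2HSV)
a=s["image"].astype(int); m=((a[:,:,0]>120)&(a[:,:,0]<200)&(a[:,:,0]-a[:,:,2]>60)&(a[:,:,1]<130)).astype(np.uint8)*255
m[:, :285]=0;m[:,365:]=0;m[320:]=0
c=max(cv2.findContours(m,cv2.RETR_EXTERNAL,cv2.CHAIN_APPROX_NONE)[0],key=cv2.contourArea)
e=cv2.approxPolyDP(c,5,True).reshape(-1,2);print(e)
P=plane(s,[(302.5,107.5),(347.5,108.5),(343.5,308.5),(302.5,308.5)],.08);print(P,P.mean(0),[np.linalg.norm(P[i]-P[(i+1)%4]) for i in range(4)])
d=P[0]+P[1]-P[2]-P[3];print(np.degrees(np.arctan2(d[1],d[0])))
o=bot.observe();M=R.from_quat(o["eef_rot"]).as_matrix();print("tool delta mm",1e3*M.T@(P.mean(0)-o["tool_pos"]))
E
```

```text
[[304 107]
 [302 306]
 [343 308]
 [347 109]]
[[ 0.5082 -0.1947  0.08  ]
 [ 0.5373 -0.2082  0.08  ]
 [ 0.4738 -0.3519  0.08  ]
 [ 0.443  -0.3383  0.08  ]] [ 0.4906 -0.2733  0.08  ] [np.float64(0.03212583234016359), np.float64(0.15706851524296392), np.float64(0.033687687601643417), np.float64(0.15776494625017243)]
65.8766359885431
tool delta mm [  2.8775  -0.6863 151.3003]
```

servo_tool:
  rows:
    - {"dx": 2,"dy": -0.5,"dz": 40,"spin": 0}
    - {"dx": 0,"dy": 0,"dz": 40,"spin": 0}
    - {"dx": 0,"dy": 0,"dz": 40,"spin": 0}
    - {"dx": 0,"dy": 0,"dz": 30,"spin": 0}
    - {"dx": 0,"dy": 0,"dz": 20,"spin": 0}
    - {"dx": 0,"dy": 0,"dz": 15,"spin": 0}
    - {"dx": 0,"dy": 0,"dz": 0,"spin": 0}

```text
clock: 3.05
tool_pos: [0.4882, -0.272, 0.044]
eef_rot: [0.979, -0.205, -0.002, -0.001]
wrist_force: [0.3, 0.5, -0.0]
finger_gap: 0.0704
```

servo_tool:
  rows:
    - {"dx": 0,"dy": 0,"dz": 0,"spin": 0}
    - {"dx": 0,"dy": 0,"dz": 0,"spin": 0}
    - {"dx": 0,"dy": 0,"dz": 0,"spin": 0}
    - {"dx": 0,"dy": 0,"dz": 0,"spin": 0}
    - {"dx": 0,"dy": 0,"dz": 0,"spin": 0}
    - {"dx": 0,"dy": 0,"dz": 0,"spin": 0}
  grip: 25
  force: 50

```text
clock: 3.65
tool_pos: [0.4908, -0.274, 0.0481]
eef_rot: [0.979, -0.204, 0.001, 0.001]
wrist_force: [-1.3, 0.6, 6.5]
finger_gap: 0.0336
```

servo_tool:
  rows:
    - {"dx": 0,"dy": 0,"dz": -20,"spin": 0}
    - {"dx": 0,"dy": 0,"dz": -40,"spin": 0}
    - {"dx": 0,"dy": 0,"dz": -50,"spin": 0}
    - {"dx": 0,"dy": 0,"dz": -50,"spin": 0}
    - {"dx": 0,"dy": 0,"dz": 0,"spin": -7.4}
    - {"dx": 0,"dy": 0,"dz": 0,"spin": -7.4}
    - {"dx": 0,"dy": 0,"dz": 0,"spin": -7.4}
    - {"dx": 0,"dy": 0,"dz": 0,"spin": -7.4}
    - {"dx": 0,"dy": 0,"dz": 0,"spin": 0}

```text
clock: 4.55
tool_pos: [0.489, -0.2725, 0.2052]
eef_rot: [0.999, 0.053, -0.001, -0.001]
wrist_force: [-0.8, 0.3, -3.9]
finger_gap: 0.0334
```

servo_tool:
  rows:
    - {"dx": 22,"dy": -35,"dz": 0,"spin": 0}
    - {"dx": 22,"dy": -35,"dz": 0,"spin": 0}
    - {"dx": 22,"dy": -35,"dz": 0,"spin": 0}
    - {"dx": 22,"dy": -35,"dz": 0,"spin": 0}
    - {"dx": 22,"dy": -35,"dz": 0,"spin": 0}
    - {"dx": 22,"dy": -35,"dz": 0,"spin": 0}
    - {"dx": 22,"dy": -35,"dz": 0,"spin": 0}
    - {"dx": 22,"dy": -35,"dz": 0,"spin": 0}
    - {"dx": 0,"dy": 0,"dz": 0,"spin": 0}
    - {"dx": 0,"dy": 0,"dz": 0,"spin": 0}

```text
clock: 5.55
tool_pos: [0.6348, 0.0249, 0.2052]
eef_rot: [0.999, 0.053, -0.001, 0.0]
wrist_force: [0.1, -0.8, -2.8]
finger_gap: 0.0333
```

```bash
python3 - <<'E'
from h import *
np.set_printoptions(precision=4,suppress=True)
o=bot.observe();print(o["clock"],o["tool_pos"],R.from_quat(o["eef_rot"]).as_matrix(),o["wrist_force"],o["finger_gap"])
s=cams.snapshot("wrist"); cv2.imwrite("pics/w2.png",s["image"][:,:,::-1]);print(s["xyz"],s["attitude"])
t=cams.snapshot("top"); crop(t,180,120,200,150,4,"pics/t2.png")
E
```

```text
5.55 [0.6348 0.0249 0.2052] [[ 0.9944  0.1054 -0.0021]
 [ 0.1054 -0.9944 -0.0004]
 [-0.0021  0.0002 -1.    ]] [ 0.0711 -0.7514 -2.7891] 0.03326115344297773
[0.6282 0.0957 0.3476] [0.9887 0.0522 0.0059 0.1403]
```

View pics/w2.png

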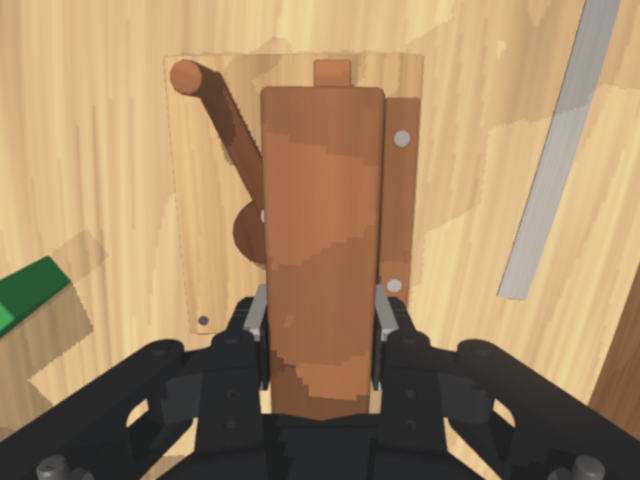

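View pics/t2.png

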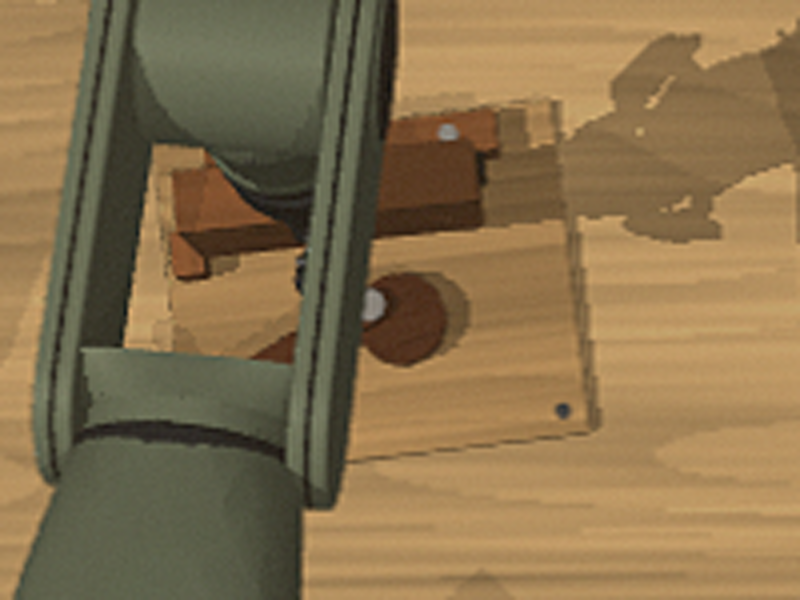

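```bash
python3 - <<'E'
from h import *
np.set_printoptions(precision=4,suppress=True)
s=cams.snapshot("wrist"); crop(s,150,40,290,310,2,"pics/w2c.png")
C=plane(s,[(166,56),(423,57),(192,333)],.012)  # (-120,125),(90,125),(-120,-125)
H=plane(s,[(187,77)],.092)[0]
d=C[0]-C[2]; th=np.arctan2(d[1],d[0])-np.pi/2; d2=C[1]-C[0]
print("yaw",np.degrees(th),np.degrees(np.arctan2(d2[1],d2[0])),np.linalg.norm(d),np.linalg.norm(d2))
M=np.array([[np.cos(th),-np.sin(th)],[np.sin(th),np.cos(th)]])
O=(C[:,:2]-(M@np.array([[-.12,.125],[.09,.125],[-.12,-.125]]).T).T);print("origin est",O,O.mean(0))
O=O.mean(0);print("handle in jig",M.T@(H[:2]-O),"expect",.11*np.array([np.cos(np.radians(115.2)),np.sin(np.radians(115.2))])-[.03,0],"H",H)
F=plane(s,[(402,138),(394,286),(385,98),(420,98)],.042);print("fence",(M.T@(F[:,:2]-O).T).T)
print("pivot edge",(M.T@(plane(s,[(262,216)],.044)[0,:2]-O)))
print("seat",O+M@[.01,0])
T=bot.observe();print((M.T@(T["tool_pos"][:2]-O)))
Q=plane(s,[(262,88),(383,88)],T["tool_pos"][2]-.045+.08);print("rail far end jig y",(M.T@(Q[:,:2]-O).T).T)
E
```

```text
yaw 5.8040957042655075 5.436445170471143 0.24852127605705027 0.20561546612672663
origin est [[0.6309 0.0195]
 [0.6267 0.0178]
 [0.6308 0.021 ]] [0.6295 0.0194]
handle in jig [-0.0767  0.1004] expect [-0.0768  0.0995] H [0.5431 0.1115 0.092 ]
fence [[ 0.0674  0.0612]
 [ 0.0676 -0.0601]
 [ 0.0532  0.0902]
 [ 0.0793  0.0905]]
pivot edge [-0.0407  0.0006]
seat [0.6394 0.0205]
[0.0055 0.0028]
rail far end jig y [[-0.0092  0.0823]
 [ 0.022   0.0823]]
```

View pics/w2c.png

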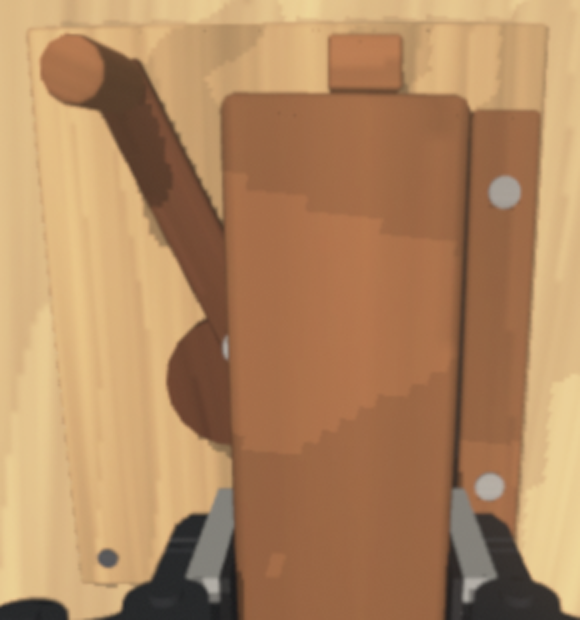

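servo_tool:
  rows:
    - {"dx": 7.5,"dy": 2.5,"dz": 0,"spin": 0}
    - {"dx": 0,"dy": 0,"dz": 30,"spin": 0}
    - {"dx": 0,"dy": 0,"dz": 30,"spin": 0}
    - {"dx": 0,"dy": 0,"dz": 30,"spin": 0}
    - {"dx": 0,"dy": 0,"dz": 0,"spin": 0}
    - {"dx": 0,"dy": 0,"dz": 0,"spin": 0}

```text
clock: 6.3
tool_pos: [0.643, 0.0213, 0.1161]
eef_rot: [0.999, 0.052, -0.001, -0.0]
wrist_force: [1.2, -0.5, -3.1]
finger_gap: 0.0333
```

```bash
python3 - <<'E'
from h import *
np.set_printoptions(precision=4,suppress=True)
o=bot.observe();print(o["clock"],o["tool_pos"],o["wrist_force"])
s=cams.snapshot("wrist"); cv2.imwrite("pics/w3.png",s["image"][:,:,::-1])
t=cams.snapshot("scene"); crop(t,290,180,180,140,4,"pics/s3.png")
E
```

```text
6.3 [0.643  0.0213 0.1161] [ 1.1904 -0.5034 -3.1018]
```

View pics/w3.png

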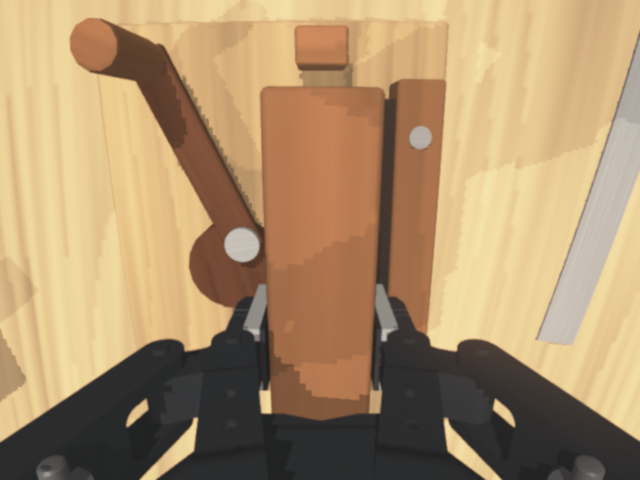

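View pics/s3.png

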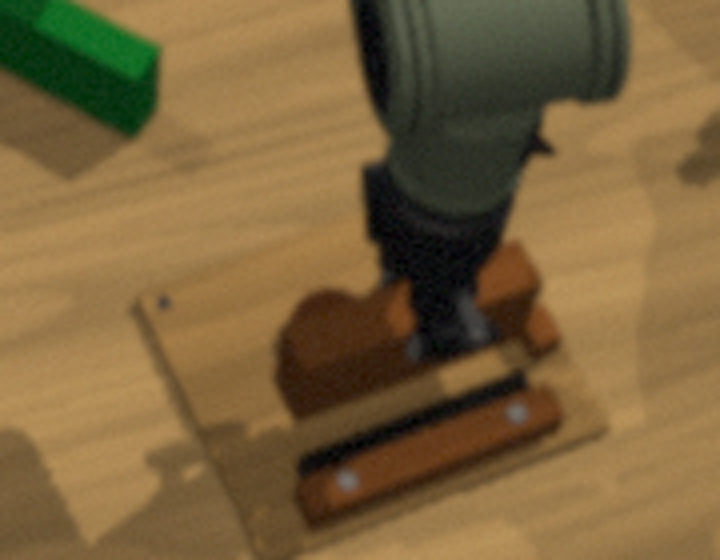

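The pivot bolt is now visible at (242,244), the handle at (95,46) and a fence screw at (420,137). I'll re-measure using the bolt.

```bash
python3 - <<'E'
from h import *
np.set_printoptions(precision=4,suppress=True)
s=cams.snapshot("wrist"); T=bot.observe()["tool_pos"]
th=np.radians(5.8);M=np.array([[np.cos(th),-np.sin(th)],[np.sin(th),np.cos(th)]])
p=plane(s,[(242,244)],.044)[0,:2]; O=p+M@[.03,0]
print("origin",O); h=plane(s,[(95,46)],.092)[0,:2]; print("handle jig",M.T@(h-O), np.degrees(np.arctan2(*(h-p)[::-1])))
print("tcp jig",M.T@(T[:2]-O))
z=T[2]-.048+.08
print("rail top jig",(M.T@(plane(s,[(262,88),(384,88),(265,280),(377,280)],z)[:,:2]-O).T).T)
print("rubber, fence edges",(M.T@(plane(s,[(391,100),(391,82)],.042)[:,:2]-O).T).T, "stop",(M.T@(plane(s,[(295,66),(347,66)],.038)[:,:2]-O).T).T)
E
```

```text
origin [0.6304 0.0217]
handle jig [-0.0766  0.0994] 120.92044343209169
tcp jig [ 0.0147 -0.0016]
rail top jig [[-0.0008  0.0776]
 [ 0.0315  0.0777]
 [-0.0018  0.0229]
 [ 0.0319  0.023 ]]
rubber, fence edges [[0.0526 0.0798]
 [0.0523 0.0889]] stop [[0.0016 0.0971]
 [0.0292 0.0971]]
```

servo_tool:
  rows:
    - {"dx": -1.5,"dy": -1,"dz": 15,"spin": 0}
    - {"dx": 0,"dy": 0,"dz": 15,"spin": 0}
    - {"dx": 0,"dy": 0,"dz": 12,"spin": 0}
    - {"dx": 0,"dy": 0,"dz": 8,"spin": 0}
    - {"dx": 0,"dy": 0,"dz": 0,"spin": 0}

```text
clock: 6.95
tool_pos: [0.6395, 0.0232, 0.0635]
eef_rot: [0.999, 0.053, -0.002, -0.0]
wrist_force: [0.1, 0.2, -4.1]
finger_gap: 0.0334
```

servo_tool:
  rows:
    - {"dx": 0,"dy": 0,"dz": 2,"spin": 0}
    - {"dx": 0,"dy": 0,"dz": 2,"spin": 0}
    - {"dx": 0,"dy": 0,"dz": 1,"spin": 0}

```text
clock: 7.25
tool_pos: [0.642, 0.0229, 0.0618]
eef_rot: [0.999, 0.053, 0.001, 0.0]
wrist_force: [-0.3, 1.1, -3.0]
finger_gap: 0.0333
```

servo_tool:
  rows:
    - {"dx": 0,"dy": 0,"dz": 1,"spin": 0}
    - {"dx": 0,"dy": 0,"dz": 1,"spin": 0}
    - {"dx": 0,"dy": 0,"dz": 0,"spin": 0}

```text
clock: 7.55
tool_pos: [0.6418, 0.023, 0.0602]
eef_rot: [0.999, 0.053, 0.0, 0.0]
wrist_force: [-1.6, 0.1, 0.9]
finger_gap: 0.0334
```

The rail has touched the base: the vertical force went from −3 to +0.9 N at z = 0.060, the height I expected. I'll release it by opening partway.

servo_tool:
  rows:
    - {"dx": 0,"dy": 0,"dz": 0.5,"spin": 0}
    - {"dx": 0,"dy": 0,"dz": 0,"spin": 0}

```text
clock: 7.75
tool_pos: [0.6418, 0.023, 0.0602]
eef_rot: [0.999, 0.053, 0.0, 0.0]
wrist_force: [-3.9, 1.2, 5.3]
finger_gap: 0.0335
```

servo_tool:
  rows:
    - {"dx": 0,"dy": 0,"dz": 0,"spin": 0}
    - {"dx": 0,"dy": 0,"dz": 0,"spin": 0}
    - {"dx": 0,"dy": 0,"dz": 0,"spin": 0}
    - {"dx": 0,"dy": 0,"dz": 0,"spin": 0}
  grip: 55

```text
clock: 8.15
tool_pos: [0.6416, 0.023, 0.0587]
eef_rot: [0.999, 0.053, 0.0, 0.0]
wrist_force: [-0.2, 0.1, -0.1]
finger_gap: 0.0552
```

servo_tool:
  rows:
    - {"dx": 0,"dy": 0,"dz": -15,"spin": 0}
    - {"dx": 0,"dy": 0,"dz": -25,"spin": 0}
    - {"dx": 0,"dy": 0,"dz": -40,"spin": 0}
    - {"dx": 0,"dy": 0,"dz": -40,"spin": 0}
    - {"dx": 0,"dy": 0,"dz": 0,"spin": 0}
    - {"dx": 0,"dy": 0,"dz": 0,"spin": 0}

```text
clock: 8.75
tool_pos: [0.6429, 0.0229, 0.1819]
eef_rot: [0.999, 0.053, 0.003, 0.0]
wrist_force: [-0.0, -0.1, -0.6]
finger_gap: 0.0549
```

```bash
python3 - <<'E'
from h import *
np.set_printoptions(precision=4,suppress=True)
o=bot.observe();print(o["clock"],o["tool_pos"],o["wrist_force"])
s=cams.snapshot("wrist"); cv2.imwrite("pics/w4.png",s["image"][:,:,::-1])
E
```

```text
8.75 [0.6429 0.0229 0.1819] [-0.0429 -0.1311 -0.6159]
```

View pics/w4.png

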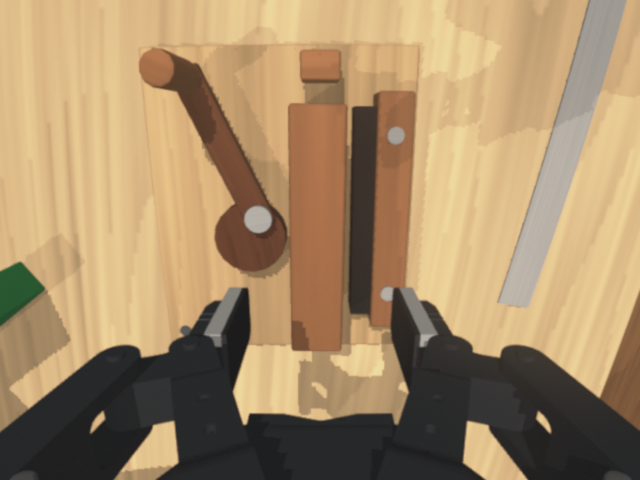

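The rail stands free between the cam and the rubber. The bolt is at (258,219), the handle at (157,68), and the rubber's top edge is near x = 352. Next I'll work out the handle approach.

```bash
python3 - <<'E'
from h import *
np.set_printoptions(precision=4,suppress=True)
s=cams.snapshot("wrist"); ob=bot.observe();T=ob["tool_pos"]
th=np.radians(5.8);M=np.array([[np.cos(th),-np.sin(th)],[np.sin(th),np.cos(th)]])
p=plane(s,[(258,219)],.044)[0,:2]; O=p+M@[.03,0]
h=plane(s,[(157,68)],.092)[0,:2]
print("piv",p,"origin",O,"handle",h,"jig",M.T@(h-O),np.linalg.norm(h-p),np.degrees(np.arctan2(*(h-p)[::-1])))
f=lambda uv,z:(M.T@(plane(s,uv,z)[:,:2]-O).T).T
print("rail top",f([(289,104),(346,105),(342,350),(291,349)],.092))
for z in (.042,.036,.03): print("rubber",z,f([(352,108),(350,312)],z))
A=R.from_quat(ob["eef_rot"]).as_matrix();print(A, (A[:2,:2].T@(h-T[:2]))*1e3)
E
```

```text
piv [0.5968 0.0199] origin [0.6266 0.0229] handle [0.5417 0.1128] jig [-0.0754  0.098 ] 0.1080034941053339 120.65087986017242
rail top [[-0.0025  0.0782]
 [ 0.0293  0.0778]
 [ 0.03   -0.0778]
 [-0.004  -0.0771]]
rubber 0.042 [[ 0.0365  0.0776]
 [ 0.0388 -0.0755]]
rubber 0.036 [[ 0.037   0.0778]
 [ 0.0394 -0.0786]]
rubber 0.03 [[ 0.0375  0.0779]
 [ 0.0399 -0.0817]]
[[ 0.9945  0.1051 -0.0018]
 [ 0.1051 -0.9945  0.0002]
 [-0.0018 -0.0004 -1.    ]] [-88.9019 -99.5699]
```

servo_tool:
  rows:
    - {"dx": -22.5,"dy": -25,"dz": 0,"spin": 0}
    - {"dx": -22.5,"dy": -25,"dz": 0,"spin": 0}
    - {"dx": -22.5,"dy": -25,"dz": 0,"spin": 0}
    - {"dx": -22.5,"dy": -24.5,"dz": 0,"spin": 0}
    - {"dx": 0,"dy": 0,"dz": 15,"spin": -8.3}
    - {"dx": 0,"dy": 0,"dz": 15,"spin": -8.3}
    - {"dx": 0,"dy": 0,"dz": 15,"spin": -8.3}
    - {"dx": 0,"dy": 0,"dz": 15,"spin": 0}
    - {"dx": 0,"dy": 0,"dz": 0,"spin": 0}
    - {"dx": 0,"dy": 0,"dz": 0,"spin": 0}
  grip: 46

```text
clock: 9.85
tool_pos: [0.5408, 0.1124, 0.1177]
eef_rot: [0.964, 0.266, -0.001, -0.0]
wrist_force: [0.3, 0.5, 0.9]
finger_gap: 0.0463
```

```bash
python3 - <<'E'
from h import *
np.set_printoptions(precision=4,suppress=True)
o=bot.observe();print(o["clock"],o["tool_pos"],o["wrist_force"],o["finger_gap"],R.from_quat(o["eef_rot"]).as_matrix()[:,0])
s=cams.snapshot("wrist"); cv2.imwrite("pics/w5.png",s["image"][:,:,::-1])
E
```

```text
9.85 [0.5408 0.1124 0.1177] [0.3383 0.5096 0.9314] 0.0462973787595842 [ 0.8589  0.5122 -0.0021]
```

View pics/w5.png

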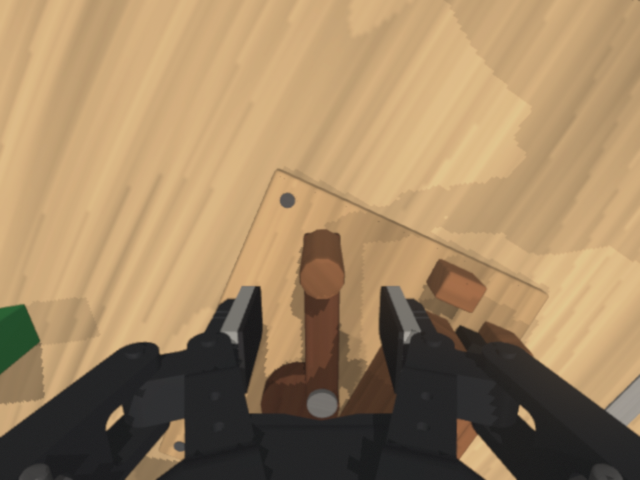

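The handle (322,278) is centred between the fingers. I'll check the offset.

```bash
python3 - <<'E'
from h import *
np.set_printoptions(precision=4,suppress=True)
o=bot.observe();s=cams.snapshot("wrist");A=R.from_quat(o["eef_rot"]).as_matrix()
for uv,z in (((322,278),.092),((322,404),.044)):
    P=plane(s,[uv],z)[0]; print(P,1e3*A.T@(P-o["tool_pos"]))
E
```

```text
[0.5425 0.1135 0.092 ] [ 1.3441 -0.5304 26.716 ]
[0.5992 0.019  0.044 ] [  1.6209 109.7272  74.7007]
```

servo_tool:
  rows:
    - {"dx": 1.3,"dy": 0,"dz": 15,"spin": 0}
    - {"dx": 0,"dy": 0,"dz": 20,"spin": 0}
    - {"dx": 0,"dy": 0,"dz": 20,"spin": 0}
    - {"dx": 0,"dy": 0,"dz": 12,"spin": 0}
    - {"dx": 0,"dy": 0,"dz": 0,"spin": 0}

```text
clock: 10.45
tool_pos: [0.5407, 0.113, 0.0494]
eef_rot: [0.964, 0.267, -0.002, -0.001]
wrist_force: [-0.0, 0.6, 0.7]
finger_gap: 0.0462
```

servo_tool:
  rows:
    - {"dx": 0,"dy": 0,"dz": 0,"spin": 0}
    - {"dx": 0,"dy": 0,"dz": 0,"spin": 0}
    - {"dx": 0,"dy": 0,"dz": 0,"spin": 0}
    - {"dx": 0,"dy": 0,"dz": 0,"spin": 0}
  grip: 27
  force: 30

```text
clock: 10.85
tool_pos: [0.5433, 0.1132, 0.0527]
eef_rot: [0.964, 0.267, 0.001, 0.0]
wrist_force: [0.5, -0.1, 0.2]
finger_gap: 0.0269
```

servo_tool:
  rows:
    - {"dx": -3,"dy": 0,"dz": 0,"spin": 0}
    - {"dx": -5.75,"dy": 0.15,"dz": 0,"spin": -3}
    - {"dx": -5.75,"dy": 0.15,"dz": 0,"spin": -3}
    - {"dx": -5.75,"dy": 0.15,"dz": 0,"spin": -3}
    - {"dx": -5.75,"dy": 0.15,"dz": 0,"spin": -3}
    - {"dx": -5.75,"dy": 0.15,"dz": 0,"spin": -3}

```text
clock: 11.45
tool_pos: [0.5185, 0.0937, 0.0524]
eef_rot: [0.92, 0.391, 0.001, 0.0]
wrist_force: [2.5, 1.0, -0.2]
finger_gap: 0.027
```

```bash
cat > st.py <<'E'
from h import *
np.set_printoptions(precision=4,suppress=True)
o=bot.observe(); A=R.from_quat(o["eef_rot"]).as_matrix(); p=np.array([.599,.019])
d=o["tool_pos"][:2]-p; yaw=np.degrees(np.arctan2(A[1,0],A[0,0]))
u=d/np.linalg.norm(d); t=np.array([-u[1],u[0]]); F=o["wrist_force"][:2]
print("clk",o["clock"],"ang",np.degrees(np.arctan2(d[1],d[0])),"yaw",yaw,"r",np.linalg.norm(d),"push",-F@t,"rad",F@u,"Fz",o["wrist_force"][2],"gap",o["finger_gap"],"z",o["tool_pos"][2],"q~",np.radians(np.arctan2(d[1],d[0])*57.2958%360-110.8))
E
python3 st.py
```

```text
clk 11.45 ang 137.1402201451603 yaw 46.05259545741356 r 0.10987169403785389 push 2.391465065963743 rad -1.1377056315835496 Fz -0.1693251853940338 gap 0.02696287383201407 z 0.052403608392598666 q~ 0.45972442308031863
```

servo_tool:
  rows:
    - {"dx": -5.75,"dy": 0.15,"dz": 0,"spin": -3}
    - {"dx": -5.75,"dy": 0.15,"dz": 0,"spin": -3}

```text
clock: 11.65
tool_pos: [0.5109, 0.0851, 0.0524]
eef_rot: [0.899, 0.439, 0.001, 0.0]
wrist_force: [2.4, 0.5, -1.3]
finger_gap: 0.0271
```

servo_tool:
  rows:
    - {"dx": -5.75,"dy": 0.15,"dz": 0,"spin": -3}
    - {"dx": -5.75,"dy": 0.15,"dz": 0,"spin": -3}

```text
clock: 11.85
tool_pos: [0.5045, 0.0758, 0.0525]
eef_rot: [0.874, 0.485, 0.002, 0.001]
wrist_force: [2.5, 1.3, -0.3]
finger_gap: 0.0268
```

```bash
python3 st.py
```

```text
clk 11.85 ang 149.0136747824383 yaw 58.04243148391881 r 0.11026027934338742 push 2.4092605035979417 rad -1.4329988383207064 Fz -0.34228267018899533 gap 0.026847843785671004 z 0.052452273594535664 q~ 0.6669553741853443
```

servo_tool:
  rows:
    - {"dx": -3.85,"dy": 0.07,"dz": 0,"spin": -2}
    - {"dx": -3.85,"dy": 0.07,"dz": 0,"spin": -2}

```text
clock: 12.05
tool_pos: [0.5006, 0.0691, 0.0525]
eef_rot: [0.857, 0.515, 0.002, 0.001]
wrist_force: [2.5, 1.6, -1.0]
finger_gap: 0.0272
```

servo_tool:
  rows:
    - {"dx": -3.85,"dy": 0.07,"dz": 0,"spin": -2}

```text
clock: 12.15
tool_pos: [0.4989, 0.0657, 0.0525]
eef_rot: [0.848, 0.53, 0.002, 0.001]
wrist_force: [1.9, 1.2, -0.9]
finger_gap: 0.0267
```

```bash
python3 st.py; python3 - <<'E'
from h import *
s=cams.snapshot("wrist"); cv2.imwrite("pics/w6.png",s["image"][:,:,::-1])
E
```

```text
clk 12.15 ang 154.98638125552205 yaw 63.99338368348786 r 0.1104236140564438 push 1.8873264827459384 rad -1.2296440474340338 Fz -0.8916116376858592 gap 0.026692086900921085 z 0.0524711583146026 q~ 0.7711988046695356
```

View pics/w6.png

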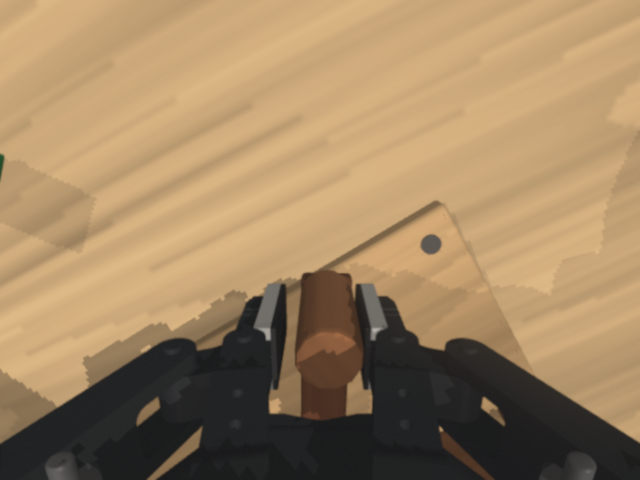

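The handle is following and the push is still about 2 N, which is free turning. I'll go on in small steps.

servo_tool:
  rows:
    - {"dx": -2.9,"dy": 0.04,"dz": 0,"spin": -1.5}
    - {"dx": -2.9,"dy": 0.04,"dz": 0,"spin": -1.5}

```text
clock: 12.4
tool_pos: [0.4964, 0.0606, 0.0524]
eef_rot: [0.834, 0.552, 0.001, 0.001]
wrist_force: [2.5, 2.3, 0.3]
finger_gap: 0.0268
```

servo_tool:
  rows:
    - {"dx": -2.9,"dy": 0.04,"dz": 0,"spin": -1.5}

```text
clock: 12.5
tool_pos: [0.4953, 0.0579, 0.0524]
eef_rot: [0.827, 0.562, 0.001, 0.001]
wrist_force: [0.7, 1.2, -0.2]
finger_gap: 0.0273
```

```bash
python3 st.py
```

```text
clk 12.5 ang 159.44373448914902 yaw 68.4406911772358 r 0.11070322483813713 push 1.3807438108794423 rad -0.21736713436427962 Fz -0.18722348365499475 gap 0.027331588782674953 z 0.052414691094857 q~ 0.8489943223376218
```

servo_tool:
  rows:
    - {"dx": -1.9,"dy": 0.05,"dz": 0,"spin": -1}
    - {"dx": -1.9,"dy": 0.05,"dz": 0,"spin": -1}

```text
clock: 12.7
tool_pos: [0.4938, 0.0542, 0.0523]
eef_rot: [0.817, 0.577, 0.001, 0.0]
wrist_force: [1.6, 1.9, 1.1]
finger_gap: 0.0273
```

```bash
python3 st.py
```

```text
clk 12.7 ang 161.51516549059542 yaw 70.46156191107144 r 0.11097487686691443 push 2.292843978055559 rad -0.9096221234558695 Fz 1.132963153335225 gap 0.027288154046261556 z 0.05232669241418557 q~ 0.8851476264678667
```

servo_tool:
  rows:
    - {"dx": -1.9,"dy": 0.05,"dz": 0,"spin": -1}
    - {"dx": -1.9,"dy": 0.05,"dz": 0,"spin": -1}

```text
clock: 12.9
tool_pos: [0.4921, 0.0505, 0.052]
eef_rot: [0.806, 0.591, 0.0, 0.0]
wrist_force: [1.5, 2.4, 1.2]
finger_gap: 0.0272
```

```bash
python3 st.py
```

```text
clk 12.9 ang 163.6097125674775 yaw 72.50120460467174 r 0.11145810550338002 push 2.7267237938495974 rad -0.7891334782027274 Fz 1.1820571858503246 gap 0.027247136184107457 z 0.052010605599632415 q~ 0.9217043823688629
```

servo_tool:
  rows:
    - {"dx": -1.9,"dy": 0.2,"dz": 0,"spin": -1}
    - {"dx": -1.9,"dy": 0.2,"dz": 0,"spin": -1}

```text
clock: 13.1
tool_pos: [0.4908, 0.0467, 0.0517]
eef_rot: [0.796, 0.605, -0.0, -0.0]
wrist_force: [1.7, 3.4, 2.5]
finger_gap: 0.0273
```

```bash
python3 st.py
```

```text
clk 13.1 ang 165.64762276874075 yaw 74.51195717435486 r 0.11166828652325518 push 3.75073796416779 rad -0.7964252239298197 Fz 2.547505532486979 gap 0.027310654459603064 z 0.05173722258639182 q~ 0.957272637958816
```

servo_tool:
  rows:
    - {"dx": -1.9,"dy": 0.2,"dz": 0,"spin": -1}

```text
clock: 13.2
tool_pos: [0.4904, 0.0448, 0.0517]
eef_rot: [0.791, 0.612, -0.0, -0.0]
wrist_force: [0.8, 1.7, 2.0]
finger_gap: 0.0269
```

```bash
python3 st.py
```

```text
clk 13.2 ang 166.63905914345176 yaw 75.51219820580424 r 0.11165331219289298 push 1.8720079467778215 rad -0.40437064759224034 Fz 1.992555384556833 gap 0.026929045963121904 z 0.05165893469182174 q~ 0.9745764732087885
```

servo_tool:
  rows:
    - {"dx": -1.9,"dy": 0.2,"dz": 0,"spin": -1}
    - {"dx": -1.9,"dy": 0.2,"dz": -0.3,"spin": -1}

```text
clock: 13.4
tool_pos: [0.4895, 0.041, 0.0516]
eef_rot: [0.78, 0.626, -0.001, -0.001]
wrist_force: [0.7, 3.3, -1.4]
finger_gap: 0.0271
```

```bash
python3 st.py
```

```text
clk 13.4 ang 168.6342209020138 yaw 77.51840685268832 r 0.11169424958723004 push 3.3840419036988894 rad 0.015379713725057628 Fz -1.403798561151833 gap 0.02705150459383623 z 0.051629566499750645 q~ 1.0093986274567266
```

servo_tool:
  rows:
    - {"dx": -1.9,"dy": 0.2,"dz": 0,"spin": -1}

```text
clock: 13.5
tool_pos: [0.4892, 0.0392, 0.0516]
eef_rot: [0.774, 0.633, -0.001, -0.001]
wrist_force: [-0.1, 3.5, 0.2]
finger_gap: 0.0268
```

```bash
python3 st.py
```

```text
clk 13.5 ang 169.59760925979694 yaw 78.52220591561692 r 0.11168277790720099 push 3.403835560618473 rad 0.7227016424409007 Fz 0.1949267427851214 gap 0.026768595032620808 z 0.05160174716428992 q~ 1.0262129322876141
```

servo_tool:
  rows:
    - {"dx": -1.9,"dy": 0.1,"dz": 0,"spin": -1}

```text
clock: 13.6
tool_pos: [0.4888, 0.0373, 0.0516]
eef_rot: [0.769, 0.64, -0.001, -0.001]
wrist_force: [-0.7, 2.7, 0.5]
finger_gap: 0.027
```

```bash
python3 st.py
```

```text
clk 13.6 ang 170.58551881633198 yaw 79.51993087367383 r 0.11169532844358906 push 2.531081577278908 rad 1.1730779809932144 Fz 0.49492169970576694 gap 0.027012900877350313 z 0.05159855826757684 q~ 1.0434552129262873
```

servo_tool:
  rows:
    - {"dx": -1.9,"dy": 0.1,"dz": 0,"spin": -1}

```text
clock: 13.7
tool_pos: [0.4885, 0.0354, 0.0516]
eef_rot: [0.763, 0.646, -0.001, -0.001]
wrist_force: [-0.5, 3.1, 0.0]
finger_gap: 0.0269
```

```bash
python3 st.py
```

```text
clk 13.7 ang 171.56408182783255 yaw 80.5222057444521 r 0.11168867360355718 push 2.9600843600735276 rad 0.9391942327937062 Fz 0.04657562124684633 gap 0.026915913343505567 z 0.05161511166588216 q~ 1.0605343655220942
```

servo_tool:
  rows:
    - {"dx": -1.9,"dy": 0.1,"dz": 0,"spin": -1}

```text
clock: 13.8
tool_pos: [0.4883, 0.0337, 0.0516]
eef_rot: [0.757, 0.653, -0.001, -0.001]
wrist_force: [-1.5, 4.5, 0.5]
finger_gap: 0.0271
```

```bash
python3 st.py; python3 - <<'E'
from h import *
s=cams.snapshot("scene"); crop(s,300,200,150,120,5,"pics/s7.png")
s=cams.snapshot("top"); crop(s,200,130,140,110,5,"pics/t7.png")
E
```

```text
clk 13.8 ang 172.44851904839663 yaw 81.51358436108391 r 0.11168351830780875 push 4.211476187251357 rad 2.115227000041756 Fz 0.4763806580424047 gap 0.027113270523969554 z 0.051619948204680945 q~ 1.075970712567607
```

View pics/s7.png

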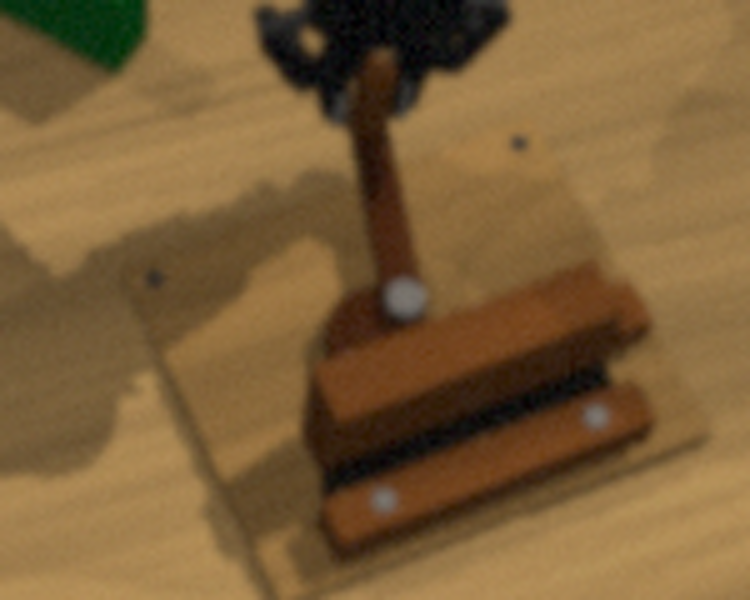

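View pics/t7.png

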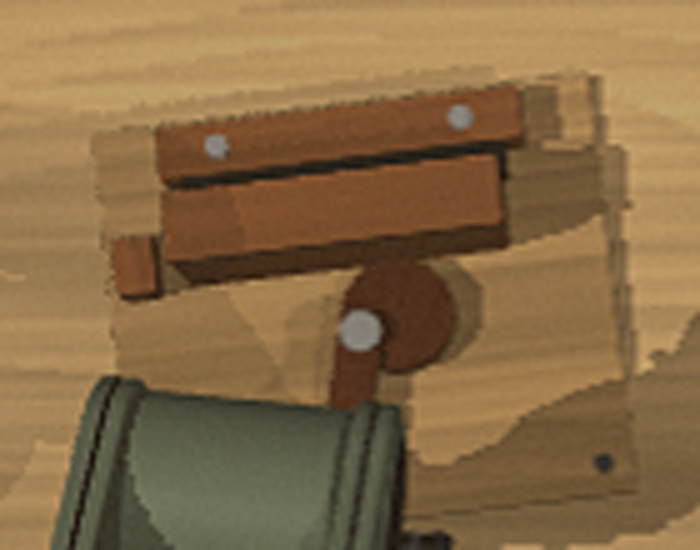

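The cam now bears on the rail, which is close to the rubber. I'll keep feeling for the point where it stiffens.

servo_tool:
  rows:
    - {"dx": -1.9,"dy": 0,"dz": 0,"spin": -1}

```text
clock: 14.0
tool_pos: [0.4884, 0.0321, 0.0517]
eef_rot: [0.752, 0.659, -0.0, -0.001]
wrist_force: [-0.5, 6.5, -1.3]
finger_gap: 0.0266
```

```bash
python3 st.py
```

```text
clk 14.0 ang 173.23215374647702 yaw 82.478758145332 r 0.11137724864408945 push 6.3886709668200234 rad 1.3066930535507366 Fz -1.2796087009508958 gap 0.02664437790591704 z 0.05167603236791733 q~ 1.089647723072389
```

servo_tool:
  rows:
    - {"dx": -1.9,"dy": 0,"dz": 0,"spin": -1}

```text
clock: 14.1
tool_pos: [0.4882, 0.0306, 0.0517]
eef_rot: [0.746, 0.666, 0.0, -0.001]
wrist_force: [-0.4, 7.8, -1.4]
finger_gap: 0.0271
```

```bash
python3 st.py
```

```text
clk 14.1 ang 174.03395538565448 yaw 83.4822124943731 r 0.11135454918703352 push 7.708562527504762 rad 1.2306484164730251 Fz -1.4209185134044109 gap 0.027095346930566568 z 0.051659820239552 q~ 1.103641806627704
```

It is stiffening: 4.2, then 6.4, then 7.7 N per degree step. Two finer steps next.

servo_tool:
  rows:
    - {"dx": -1.5,"dy": 0,"dz": 0,"spin": -0.8}

```text
clock: 14.2
tool_pos: [0.4881, 0.0294, 0.0516]
eef_rot: [0.742, 0.671, 0.001, -0.001]
wrist_force: [-1.0, 7.8, -2.0]
finger_gap: 0.0269
```

```bash
python3 st.py
```

```text
clk 14.2 ang 174.62781093355326 yaw 84.26263611191686 r 0.11134742109737633 push 7.703519073731843 rad 1.7233922645600213 Fz -1.9870553934265498 gap 0.026930058579697973 z 0.051647113686493565 q~ 1.114006544925831
```

servo_tool:
  rows:
    - {"dx": -1.5,"dy": 0,"dz": 0,"spin": -0.8}

```text
clock: 14.3
tool_pos: [0.4881, 0.0283, 0.0517]
eef_rot: [0.737, 0.676, 0.001, -0.001]
wrist_force: [-1.0, 10.4, -2.1]
finger_gap: 0.0271
```

```bash
python3 st.py
```

```text
clk 14.3 ang 175.21951839832965 yaw 85.05275525206434 r 0.11131298304699823 push 10.256077559637136 rad 1.8314281708079523 Fz -2.1133748611256418 gap 0.027140043818235496 z 0.051663757894074264 q~ 1.1243337920874592
```

servo_tool:
  rows:
    - {"dx": -1.3,"dy": 0,"dz": 0,"spin": -0.7}

```text
clock: 14.4
tool_pos: [0.488, 0.0273, 0.0517]
eef_rot: [0.733, 0.68, 0.001, -0.001]
wrist_force: [1.0, 10.0, -2.2]
finger_gap: 0.0269
```

```bash
python3 st.py
```

```text
clk 14.4 ang 175.73369231643187 yaw 85.74271198827716 r 0.1112789759018192 push 10.05945351729946 rad -0.2773586129022968 Fz -2.24333553630035 gap 0.02688882736466287 z 0.05166882893392873 q~ 1.1333078230950129
```

servo_tool:
  rows:
    - {"dx": 0,"dy": 0,"dz": 0,"spin": 0}

```text
clock: 14.5
tool_pos: [0.488, 0.0272, 0.0516]
eef_rot: [0.733, 0.68, 0.001, -0.001]
wrist_force: [-0.1, 9.9, -1.2]
finger_gap: 0.0272
```

```bash
python3 st.py
```

```text
clk 14.5 ang 175.78660169689425 yaw 85.72802333119814 r 0.11129975379037717 push 9.871794027214808 rad 0.8410364880220605 Fz -1.208049315183748 gap 0.027177134391323195 z 0.051633872807755464 q~ 1.1342312663194627
```

servo_tool:
  rows:
    - {"dx": -1.4,"dy": 0,"dz": 0,"spin": -0.7}

```text
clock: 14.6
tool_pos: [0.488, 0.0262, 0.0516]
eef_rot: [0.729, 0.685, 0.001, -0.002]
wrist_force: [0.5, 11.4, -1.9]
finger_gap: 0.0269
```

```bash
python3 st.py
```

```text
clk 14.6 ang 176.27035429862812 yaw 86.43295095680999 r 0.11125457472155159 push 11.36380906675155 rad 0.19818649274110867 Fz -1.8841127624719163 gap 0.026892039266318557 z 0.05164414042559751 q~ 1.1426743450037489
```

servo_tool:
  rows:
    - {"dx": -0.8,"dy": 0,"dz": 0,"spin": -0.4}

```text
clock: 14.7
tool_pos: [0.4879, 0.0257, 0.0516]
eef_rot: [0.726, 0.687, 0.002, -0.002]
wrist_force: [0.0, 12.8, -2.3]
finger_gap: 0.0269
```

```bash
python3 st.py
```

```text
clk 14.7 ang 176.56756673260674 yaw 86.82370570762956 r 0.11126151128397686 push 12.775678889602329 rad 0.7382209590594901 Fz -2.2633202648602393 gap 0.02688537783675855 z 0.05162094124604627 q~ 1.1478616824093468
```

A steady push of 12.8 N sits mid-range for snug. I'll open the fingers to let go, then retreat straight up.

servo_tool:
  rows:
    - {"dx": 1.5,"dy": 0,"dz": 0,"spin": 0}
    - {"dx": 1,"dy": 0,"dz": 0,"spin": 0}
    - {"dx": 0,"dy": 0,"dz": 0,"spin": 0}
    - {"dx": 0,"dy": 0,"dz": 0,"spin": 0}
  grip: 48

```text
clock: 15.1
tool_pos: [0.4888, 0.0252, 0.0524]
eef_rot: [0.726, 0.687, 0.0, 0.001]
wrist_force: [0.6, 0.1, -0.6]
finger_gap: 0.0479
```

```bash
python3 st.py; python3 - <<'E'
from h import *
s=cams.snapshot("wrist"); cv2.imwrite("pics/w8.png",s["image"][:,:,::-1])
E
```

```text
clk 15.1 ang 176.78974911679666 yaw 86.83151283962903 r 0.11033552935104199 push 0.1525448416166267 rad -0.5458191214901947 Fz -0.5696646191658059 gap 0.04786520701037636 z 0.05237825646165553 q~ 1.1517394979399596
```

View pics/w8.png

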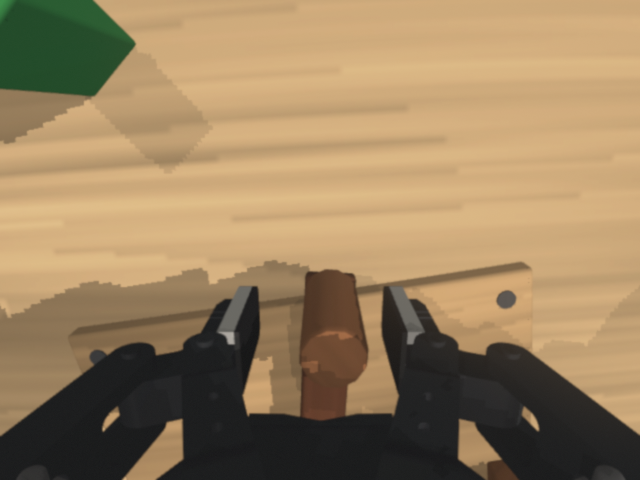

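servo_tool:
  rows:
    - {"dx": 0,"dy": 0,"dz": -20,"spin": 0}
    - {"dx": 0,"dy": 0,"dz": -40,"spin": 0}
    - {"dx": 0,"dy": 0,"dz": -45,"spin": 0}
    - {"dx": 0,"dy": 0,"dz": -45,"spin": 0}
    - {"dx": -30,"dy": 0,"dz": 0,"spin": 0}
    - {"dx": -40,"dy": 0,"dz": 0,"spin": 0}
    - {"dx": -40,"dy": 0,"dz": 0,"spin": 0}
    - {"dx": -40,"dy": 0,"dz": 0,"spin": 0}
    - {"dx": -30,"dy": 0,"dz": 0,"spin": 0}
    - {"dx": -20,"dy": 0,"dz": 0,"spin": 0}
    - {"dx": 0,"dy": 0,"dz": 0,"spin": 0}

```text
clock: 16.25
tool_pos: [0.4771, -0.1768, 0.2022]
eef_rot: [0.728, 0.686, -0.0, 0.001]
wrist_force: [-0.2, 0.3, -0.3]
finger_gap: 0.0481
```

```bash
python3 - <<'E'
from h import *
o=bot.observe();print(o["clock"],o["tool_pos"],o["wrist_force"])
s=cams.snapshot("top"); crop(s,200,130,140,110,5,"pics/t9.png"); cv2.imwrite("pics/t9f.png",s["image"][:,:,::-1])
s=cams.snapshot("scene"); crop(s,300,200,150,120,5,"pics/s9.png")
E
```

```text
16.25 [ 0.47706112 -0.1767509   0.20222887] [-0.17162045  0.32888074 -0.25282414]
```

View pics/t9.png

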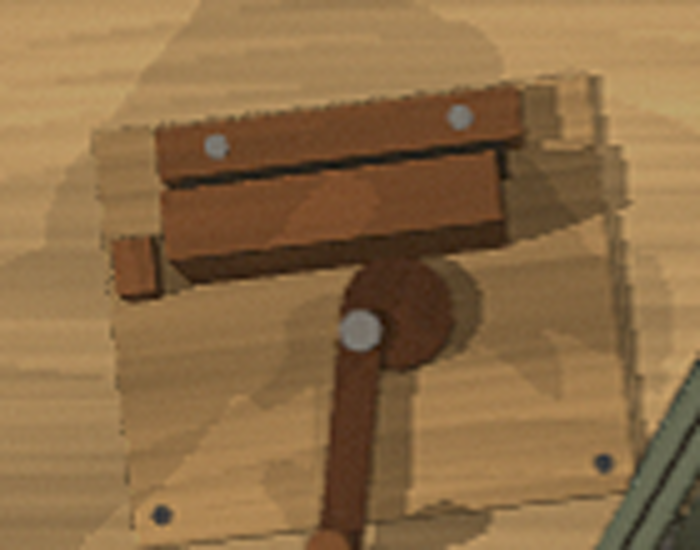

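View pics/t9f.png

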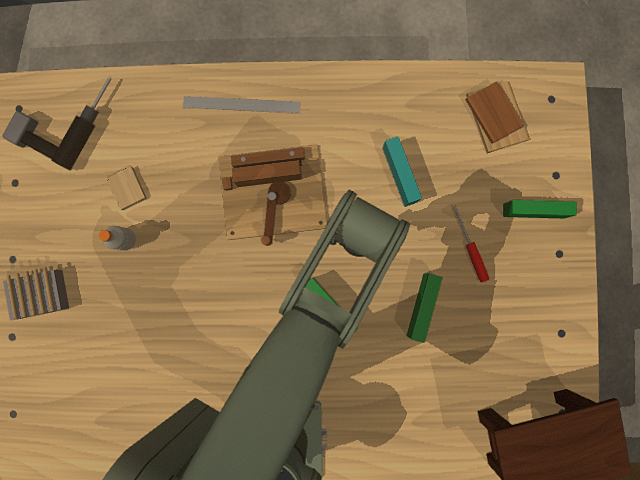

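View pics/s9.png

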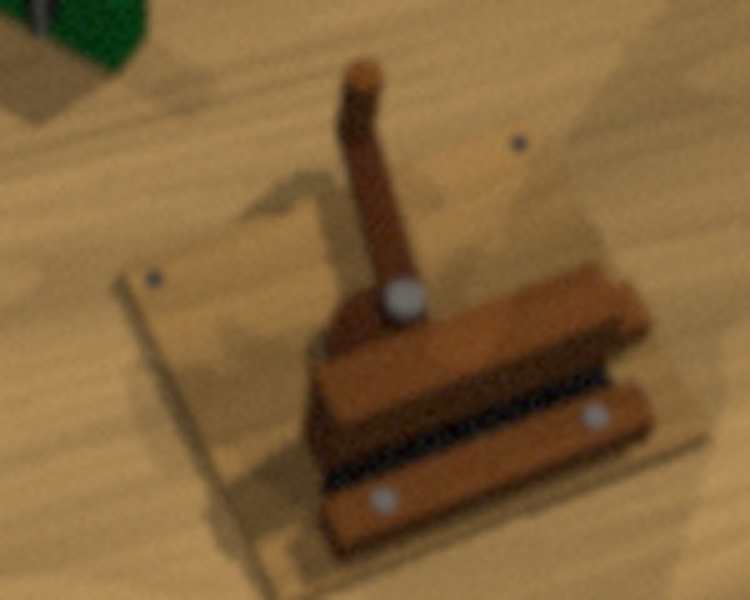

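```bash
python3 - <<'E'
from cell import bot
print(bot.finish_job())
E
```

```text
the job is handed in; nothing more can be done
None
```

The rail is standing on edge in the jig, clamped between the cam and the rubber-faced fence. I handed the job in at about 16 s of the 69 s allowed.

- **Placing:** I gripped the brown rail across its thickness and lowered it to about x = 13 mm in the jig. It touched the base at the expected height, and I let go of it. The wrist picture then showed it standing free and nearly centred along the fence.
- **Clamping:** I pushed the lever round with the fingers loosely around the handle. The push stayed at about 2–4 N up to a lever angle of about 1.07 rad. It then climbed to 12.8 N at about 1.14 rad, which is within the 9–15 N snug range and well below the 20 N that bruises the rail. I stopped there, let go and moved the arm clear.
- **Last checks:** The wrist force was near zero after release. In the pictures the lever had stayed where I left it, the rail was seated between cam and rubber, and the glue bottle, screwdriver and offcut had not moved. I did not measure the clamping force on the rail itself; I judged it only from the push on the handle, where readings varied by about 1 N.
- **What failed or disagreed:** My first two move calls were rejected for their format, before the arm had moved. The top and scene cameras disagreed by about 5–7 mm in x, more than their stated 2 mm, so I relied on the wrist camera. Its estimate of the rubber's face, about x = 38 mm, was a few millimetres low. The lever stiffened later than that would give, so the face is nearer 41 mm, as the top camera showed.

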